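# Pile seal-stone blanks and index the turntable to its third stop

## Task

Pile the two loose flat stone blanks squarely on the blank that already lies on the small turntable, edges flush all round, each set down rather than dropped and let go. Then grip the bar knob of the turntable stand and turn it clockwise (seen from above) to its third stop: feel three clicks and do not run on past the third. The knob is sprung and winds back if let go, so finish while still gripping it at the third stop, with the pile still square on the turntable; leave the other things on the desk where they are.

Things in the scene. Friction and masses are not known exactly. Their poses are not given: they have to be found in the camera images.
- stone_base: flat rectangular stone blank, 84 x 56 x 16 mm, 0.2 kg, lying loose on the turntable near its centre. Origin: centre of the underside; x along the 84 mm edge, y along the 56 mm edge, z up. It turns with the turntable by friction.
- stone_a: one of two loose blanks, the same in shape, size and stone as stone_base (84 x 56 x 16 mm, 0.14 to 0.28 kg), starting flat on the desk mat to one side of the stand. Origin and axes as stone_base. The two may be piled in either order.
- stone_b: the other loose blank, same as stone_a, starting on the other side of the stand.
- stand: grey indexing stand fixed on the 3 mm desk mat (mat top at z = 3 mm): a base 120 mm (its x) by 275 mm (its y, from -130 to +145), 30 mm high; origin on its underside. Turntable at its y = +75 mm, knob at y = -85 mm; a plunger block 44 mm high at x = +50, y = -85 mm. Six white ticks on the base round the knob show rest and the five stops, read at the bar's pointed end.
- table_top (a point): centre of the turntable's top face, an aluminium disc 136 mm across with a dark rubber face, its top 44 mm above the stand's underside. The turntable is geared to the knob and turns with it, by the same angle in the same direction.
- knob_bar: black bar grip on the knob: 52 mm long (x), 13 mm thick (y), 36 mm high; origin at the centre of its underside, on the knob's vertical axis, 46 mm above the stand's underside, over a flange 48 mm across. The -x end is pointed, with a white line on top; at rest it points along the stand's -x. Grip it from above across the 13 mm and turn in place about the vertical axis.
- knob_grip (a point): on the knob's axis, 22 mm above the underside of the bar grip and 14 mm below its top (68 mm above the stand's underside): a good height for the tool point when gripping.
- knob (a joint): knob angle, rad: 0 at rest on its end stop, growing clockwise from above. Stops (clicks) every 0.35: first 0.35, second 0.70, third 1.05, fourth 1.40, fifth 1.75. A spring turns it back with 0.16 N m at rest, 0.19 at the third stop; the detents add or take up to 0.1 N m: resistance peaks as a stop is left and sags as the next is reached. Let go, it winds back to 0.
- notebook: bystander, leave alone: linen-covered notebook, 105 x 145 x 18 mm, origin at the centre of its underside
- paste_tin: bystander, leave alone: round tin of red seal paste, 72 mm across, 18 mm high, origin at the centre of its underside
- desk_stamp: bystander, leave alone: black hand stamp, 50 x 30 mm foot, 75 mm high, origin at the centre of its underside
- chisel: bystander, leave alone: carving chisel, 130 mm long (its x), 10 mm thick, origin about mid-length, at its underside
- glue_bottle: bystander, leave alone: white glue bottle, 40 mm across, about 100 mm high, origin at the centre of its underside
- eraser: bystander, leave alone: eraser, 46 x 22 x 13 mm, origin at the centre of its underside

How it is judged:
On the way, in this order (a step that is already met when the one before it is completed fails the run):
1. one loose blank lies squarely on the blank on the turntable, let go, the knob still at rest (((horizontal distance between stone_a and stone_base below 0.006 m and angle between the x axis of stone_a and the x axis of stone_base, either way round below 0.12 rad and angle between stone_a's own z axis and vertical below 0.06 rad and z of stone_a in the frame of stone_base between 0.012 and 0.036 m and linear speed of stone_a below 0.03 m/s and contact force between the fingers and stone_a below 0.1 N) or (horizontal distance between stone_b and stone_base below 0.006 m and angle between the x axis of stone_b and the x axis of stone_base, either way round below 0.12 rad and angle between stone_b's own z axis and vertical below 0.06 rad and z of stone_b in the frame of stone_base between 0.012 and 0.036 m and linear speed of stone_b below 0.03 m/s and contact force between the fingers and stone_b below 0.1 N)) and value of joint knob below 0.15 rad), for 0.2 s.
2. all three blanks make one square pile, let go, the knob still at rest (horizontal distance between each of stone_a, stone_b and stone_base below 0.006 m and angle between the x axis of each of stone_a, stone_b and the x axis of stone_base, either way round below 0.12 rad and angle between each of stone_a, stone_b's own z axis and vertical below 0.06 rad and z of stone_a in the frame of stone_base between 0.012 and 0.036 m and linear speed of each of stone_a, stone_b below 0.03 m/s and contact force between the fingers and stone_a below 0.1 N and z of stone_b in the frame of stone_base between 0.012 and 0.036 m and contact force between the fingers and stone_b below 0.1 N and value of joint knob below 0.15 rad), for 0.2 s.
3. the knob is gripped at its third stop (value of joint knob between 0.94 and 1.16 rad and contact force between the fingers and knob_bar above 4 N), for 0.3 s.
At the end, for the whole second after the job is handed in: The fingers grip the knob bar (over 4 N), the knob stands still at its third stop (1.05 rad, within 0.11), and the two blanks lie flat on stone_base, not touched by the fingers, centres within 6 mm and edges within 0.12 rad of it; stone_base lies within 20 mm of the turntable's centre (all of step 3 and velocity of joint knob between -0.1 and 0.1 rad/s and horizontal distance between each of stone_a, stone_b and stone_base below 0.006 m and angle between the x axis of each of stone_a, stone_b and the x axis of stone_base, either way round below 0.12 rad and angle between each of stone_a, stone_b, stone_base's own z axis and vertical below 0.06 rad and z of stone_a in the frame of stone_base between 0.012 and 0.036 m and linear speed of each of stone_a, stone_b below 0.03 m/s and contact force between the fingers and stone_a below 0.1 N and z of stone_b in the frame of stone_base between 0.012 and 0.036 m and contact force between the fingers and stone_b below 0.1 N and horizontal distance between stone_base and table_top below 0.02 m and z of stone_base in the frame of table_top above -0.004 m and contact force between the arm and stone_base below 0.1 N); the arm keeps its last pose, push and grip.
It fails at once if the knob was turned on past its third stop (value of joint knob above 1.24 rad).
It fails at once if a blank was dropped ((linear speed of stone_a above 0.9 m/s and contact force between the fingers and stone_a below 0.1 N) or (linear speed of stone_b above 0.9 m/s and contact force between the fingers and stone_b below 0.1 N)).
It fails at once if one of the bystanders was moved by more than 25 mm (distance of any of notebook, paste_tin, desk_stamp, chisel, glue_bottle, eraser from where it was at the start of the episode above 0.025 m).
It also fails if it takes over 72 s, if anything falls off the work surface, if the arm or the gripper's body presses on something with over 40 N, if the wrist force passes 120 N, or if a joint passes its speed limit or range.

## Robot

A 6-joint arm with a two-finger parallel gripper is mounted at the origin on the work surface. World frame = base frame: x ahead of the robot, y to its left, z up, the work surface at z = 0. Lengths are in m, angles in rad, forces in N, time in s.
With the tool pointing down it reaches from about 0.3 to 0.95 m from the base axis. Payload 3.1 kg.
Tool frame: the origin (TCP) lies between the finger pads, 19 mm behind the fingertips; this is the grasp point; z points along the fingers, y is the line along which they close (so a half turn about z gives the same grasp; the last joint's range is limited). The gripper opens to 85 mm and grips with 20 to 120 N. Pads are 22 mm wide; open, the fingers measure 114 mm over their backs; the gripper's body (76 mm by 85 mm) begins 54 mm behind the grasp point. The pads swing forward as they close: fully open they stand 13 mm farther back than shut.
Start: joints at [-1.411, 0.308, 1.634, -0, 1.2, -0.07], TCP at [0.142, -0.609, 0.25] pointing down, gripper open.
Joint ranges: [-3.06, 3.06], [-0.79, 1.96], [0.05, 2.63], [-1.19, 4.34], [0.05, 2.64], [-2.94, 2.94]. Speed limits (rad/s): [2.79, 2.79, 3.14, 3.14, 3.14, 3.14].

## Interface

Orientations are given as a rotation vector (axis times angle).
In Python, from workcell import env gives the robot as it stands.
- The arm moves only by the tool servo_tool, never from a script. Its argument "increments" is a list of rows, each a list of 3 entries, a list of its own where there are three numbers: the shift along the world's x, y, z as a fraction of full scale, then the turn, a rotation vector about the world's x, y, z as a fraction of full scale, then the closure, from -1 (fully open) to 1 (shut). In form: [[[x, y, z], [wx, wy, wz], fingers], ...]. A call has 1 to 20 rows; each row is the pose to reach, as a shift and turn from the pose commanded when the call began; what a row does not reach only later rows make up. Full scale, the value 1, is 1 m for a shift and 0.5 rad for a turn. A row lasts 1/8 s, in which the tool goes at most 62.5 mm and 10.7 degrees, less where a joint would pass 70% of its speed; a pose out of reach is approached as far as the arm can. A call with a number of a shift or a turn outside -1 to 1 is refused whole. A call with a gripper value outside its range is refused whole. The fingers move at their own pace and stop on an object; "newtons" is the grip in N (left out, the last holds). Time passes only in rows, so rows that repeat a pose let the fingers close. It gives the time, the measured TCP pose, the force, the opening and the grip force at its end, in the units of the state.
- env.read_state(): the state, without advancing time (a new reading comes with each control period).
- env.snapshot(name): name is "scene" or "top" or "wrist"; returns a dict with "img" (480x640x3 uint8, red, green, blue), "range_z" (480x640 float32, m along the optical axis (not along the pixel's ray), 0 where there is no reading), "vertical_fov" (degrees; the focal length in pixels is half the picture's height over the tangent of half this angle, whatever the lens; pixels are square), "cx", "cy" (the principal point, pixels), "R" (3x3) and "t" (3): a world point X has camera coordinates R X + t. Camera axes: x right, y down, z forward; pixel columns grow to the right and rows downward; lengths in m; the calibration is good to about 2 mm. A picture is of the moment at which its call begins.
- env.close_job(): hands the job in; it is judged then, once.
The state is a dict: "time_s": time; "joint_pos": joint angles; "qd": joint speeds; "tau": joint torques, N m; "tcp_pos": TCP position; "orientation": TCP orientation; "ft_force": force on the tool from outside, world axes, zero at the start; "moment": the same for the moment, N m; "width": finger opening in m; "grasp_force": force on a finger pad.
Only numpy, scipy, OpenCV 4.12 (cv2) and the standard library are available. Lean on these libraries where they do the work, as an engineer would, in place of code of your own. Each camera call takes 0.05 s, during which the arm holds its last target. There are 200 camera calls.

## Working session

There is one attempt and no reset: what is moved stays moved. The work goes in short steps, Python scripts to look and compute and a tool call to move; the robot and the scene stay as the last step left them, time stands still between calls to the robot, and variables do not carry over. Pictures are saved under pics/ and viewed, at most 11 in all, crops included, and the job is handed in when it is done.

Besides the shell and the picture viewer there is one more tool, called after "Emit:" by a JSON object that holds its "method" and its "body". servo_tool: Moves the arm, as the interface text tells. Shift numbers are shares of 1 m and turn numbers shares of 0.5 rad, none past 1 either way. Its arguments: {"type":"object","properties":{"increments":{"type":"array"},"newtons":{"type":"number"}},"required":["increments"]}

```bash
mkdir -p pics; cat > h.py <<'E'
import numpy as np, cv2
from workcell import env
def snap(n,f=None):
    s=env.snapshot(n)
    if f: cv2.imwrite('pics/'+f,s['img'][:,:,::-1])
    return s
def world(s):
    "HxWx3 world points from depth"
    z=s['range_z']; h,w=z.shape; f=h/2/np.tan(np.radians(s['vertical_fov'])/2)
    v,u=np.mgrid[:h,:w]; c=np.stack([(u-s['cx'])/f*z,(v-s['cy'])/f*z,z],-1)
    return (c-s['t'])@s['R']
def ray(s,uv,h):
    "pixels -> world points on plane z=h"
    uv=np.atleast_2d(np.float64(uv)); f=s['img'].shape[0]/2/np.tan(np.radians(s['vertical_fov'])/2)
    d=np.c_[(uv[:,0]-s['cx'])/f,(uv[:,1]-s['cy'])/f,np.ones(len(uv))]@s['R']; o=-s['R'].T@s['t']
    return o+d*((h-o[2])/d[:,2])[:,None]
E
python3 - <<'E'
from h import *
print(env.read_state())
for n in('top','scene'):
    s=snap(n,n+'0.png'); np.savez('/tmp/'+n,**s); print(n,-s['R'].T@s['t'],s['R'][2],s['vertical_fov'])
E
```

```text
{'time_s': 0.0, 'joint_pos': array([-1.41066448e+00,  3.08995741e-01,  1.63521824e+00, -1.82469618e-05,
        1.19971709e+00, -6.96966755e-02]), 'qd': array([-0.00145864,  0.00061468, -0.00137638,  0.00104476, -0.00143675,
       -0.00024944]), 'tau': array([-2.16924353e-03, -4.15257025e+01, -2.76664120e+01, -3.84009336e-04,
        1.00271992e-02, -6.40024098e-06]), 'tcp_pos': array([ 0.14222429, -0.60778162,  0.24873772]), 'orientation': array([-3.11855159e+00, -3.59962358e-01,  1.92564710e-04]), 'ft_force': array([-0.26682375,  0.61073898, -0.21837643]), 'moment': array([-0.01119186,  0.07060321,  0.01122025]), 'grasp_force': 0.0, 'width': 0.08527604872177183}
top [ 0.43718141 -0.00270093  1.09462537] [ 0.13021219  0.01845099 -0.99131445] 48.15841974436441
scene [ 1.06310891 -0.35280411  0.90650746] [-0.46654012  0.32897159 -0.8210469 ] 49.32455094910807
```

View pics/top0.png

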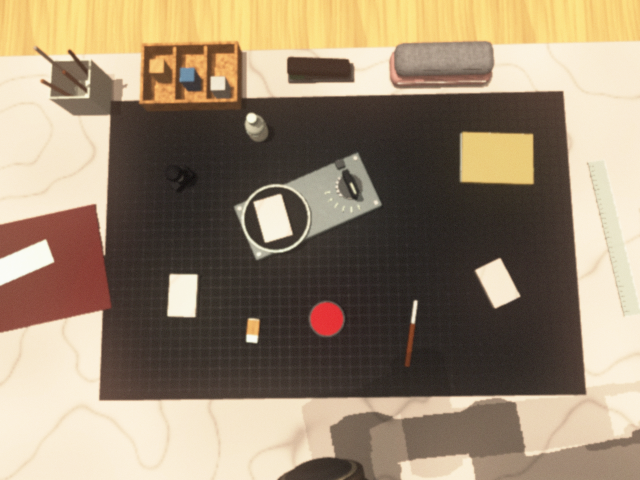

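View pics/scene0.png

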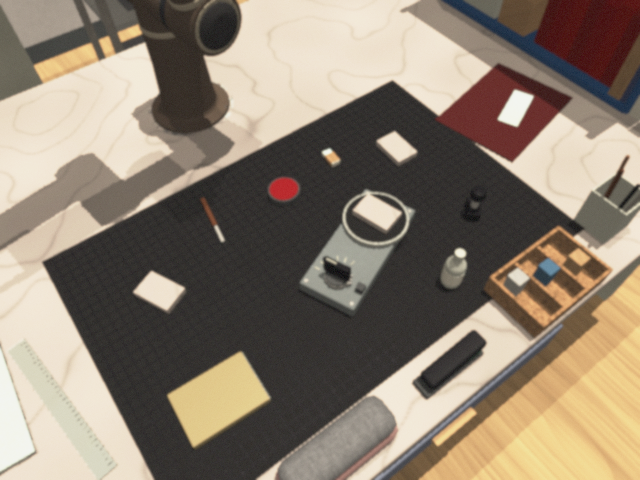

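The top view shows the loose blanks at about (183,296) and (497,283), the base blank at (273,218) on the turntable, and the knob bar at (349,186). The scene view agrees, with the blanks at (396,148), (160,291) and (377,213) and the knob at (337,268).

```bash
cat >> h.py <<'E'
def stone(s,uv,h,r=45):
    "blank top-face pose near pixel uv: centre, long-axis angle, sizes"
    img=s['img']; m=np.zeros(img.shape[:2],np.uint8)
    hsv=cv2.cvtColor(img,cv2.COLOR_RGB2HSV)
    m[(hsv[...,2]>185)&(hsv[...,1]<70)]=255
    k=np.zeros_like(m); cv2.circle(k,tuple(map(int,uv)),r,255,-1); m&=k
    cs=cv2.findContours(m,cv2.RETR_EXTERNAL,cv2.CHAIN_APPROX_NONE)[0]
    c=max(cs,key=cv2.contourArea)[:,0]
    P=ray(s,c,h)[:,:2].astype(np.float32)
    (x,y),(a,b),t=cv2.minAreaRect(P); t=np.radians(t)
    if a<b: a,b=b,a; t+=np.pi/2
    return np.round([x,y,(t+np.pi/2)%np.pi-np.pi/2,a,b],4)
E
python3 - <<'E'
from h import *
for n,pts in(('top',[(183,296),(497,283),(273,218)]),('scene',[(396,146),(160,289),(377,212)])):
    s=dict(np.load('/tmp/%s.npz'%n)); W=world(s)
    for (u,v),h in zip(pts,(.019,.019,.063)):
        print(n,stone(s,(u,v),h,30),'d',W[v-3:v+4,u-3:u+4].reshape(-1,3).mean(0).round(4))
s=dict(np.load('/tmp/top.npz'));W=world(s)
# knob: points above z .07 near knob
K=W[150:225,310:390].reshape(-1,3)
k=K[(K[:,2]>.072)&(K[:,2]<.1)]; print(len(k),k.mean(0),k.max(0))
print(cv2.minAreaRect(k[:,:2].astype(np.float32)))
# stand base
b=W[140:275,225:395].reshape(-1,3); b=b[(b[:,2]>.024)&(b[:,2]<.06)]
print(cv2.minAreaRect(b[:,:2].astype(np.float32)),b.mean(0))
E
```

```text
top [ 0.4455  0.3117 -0.0161  0.0833  0.056 ] d [0.4433 0.31   0.018 ]
top [ 0.4597 -0.3154  0.4387  0.0833  0.0562] d [ 0.4589 -0.309   0.0394]
top [0.5916 0.1246 0.2766 0.0838 0.0561] d [0.5911 0.124  0.0617]
scene [ 0.443   0.3136 -0.0454  0.0841  0.0562] d [0.4433 0.3122 0.0203]
scene [ 0.4581 -0.3155  0.442   0.0839  0.0556] d [ 0.4584 -0.3122  0.0197]
scene [0.5857 0.127  0.2394 0.0913 0.0602] d [0.5925 0.1242 0.0639]
211 [ 0.65315296 -0.02718241  0.08290631] [ 0.68173517 -0.0118495   0.08872688]
((0.6534717082977295, -0.027358632534742355), (0.058048978447914124, 0.013186074793338776), 22.592687606811523)
((0.6198342442512512, 0.05855123698711395), (0.13557168841362, 0.2754653990268707), 22.901941299438477) [0.61928371 0.05289069 0.03837163]
```

Emit:
{"method": "servo_tool", "body": {"increments": [[[0.317,0.2935,-0.13],[0,0,0.42],-1],[[0.317,0.2935,-0.13],[0,0,0.42],-1],[[0.317,0.2935,-0.13],[0,0,0.42],-1],[[0.317,0.2935,-0.13],[0,0,0.42],-1],[[0.317,0.2935,-0.13],[0,0,0.42],-1],[[0.317,0.2935,-0.13],[0,0,0.42],-1],[[0.317,0.2935,-0.13],[0,0,0.42],-1],[[0.317,0.2935,-0.13],[0,0,0.42],-1],[[0.317,0.2935,-0.13],[0,0,0.42],-1],[[0.317,0.2935,-0.13],[0,0,0.42],-1]], "newtons": 40}}

```text
time_s: 1.35
tcp_pos: [0.4587, -0.3163, 0.1204]
orientation: [3.066, 0.683, -0.0]
ft_force: [-0.4, -0.3, -0.8]
width: 0.0853
grasp_force: 0.0
```

```bash
cat >> h.py <<'E'
from scipy.spatial.transform import Rotation as Ro
def st():
    s=env.read_state(); R=Ro.from_rotvec(s['orientation']).as_matrix()
    print('t',s['time_s'],'tcp',s['tcp_pos'].round(4),'yaw',np.arctan2(R[1,0],R[0,0]).round(4),'tilt',R[:2,2].round(4),'F',s['ft_force'].round(1),'M',s['moment'].round(2),'w',s['width'],'g',s['grasp_force'],'q6',s['joint_pos'][5].round(3))
    return s
E
python3 - <<'E'
from h import *
st(); s=snap('wrist','wrist1.png'); print(-s['R'].T@s['t'],s['R'][2])
f=s['img'].shape[0]/2/np.tan(np.radians(s['vertical_fov'])/2)
c=s['R']@[.459,-.3155,.019]+s['t']; p=c[:2]/c[2]*f+[s['cx'],s['cy']]; print('expected px',p)
print(stone(s,p,.019,300))
E
```

```text
t 1.35 tcp [ 0.4587 -0.3163  0.1204] yaw 0.4386 tilt [ 0.0001 -0.0008] F [-0.4 -0.3 -0.8] M [-0.03 -0.01  0.02] w 0.08525057295391764 g 0.0 q6 0.451
[ 0.52474232 -0.28453654  0.24299111] [-0.25961458 -0.12334202 -0.95780323]
expected px [324.088264   249.93481259]
[ 0.505  -0.4997  0.0018  0.135   0.0682]
```

View pics/wrist1.png

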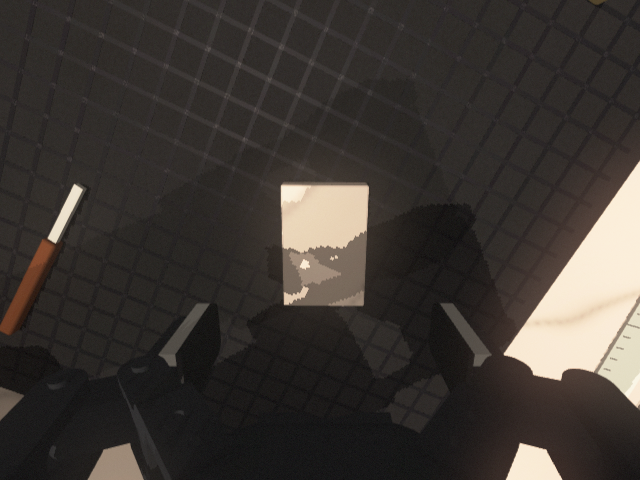

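The wrist view shows the blank with corners at about (281,185), (369,185), (365,305) and (284,305), square to the fingers. Part of it is in shadow, so I'll use those corners.

```bash
python3 - <<'E'
from h import *
s=snap('wrist'); P=ray(s,[(281,186),(368,186),(364,305),(284,305)],.019)[:,:2]
print(P.round(4),P.mean(0)); print(cv2.minAreaRect(P.astype(np.float32)))
g=cv2.cvtColor(s['img'],cv2.COLOR_RGB2GRAY); print(g[165:200:2,325], g[296:315:2,300])
E
```

```text
[[ 0.4855 -0.2736]
 [ 0.5085 -0.3228]
 [ 0.4344 -0.3577]
 [ 0.4111 -0.3077]] [ 0.45988413 -0.31544487]
((0.4598332643508911, -0.31531745195388794), (0.08187946677207947, 0.055186912417411804), 25.066354751586914)
[ 54  54  56  56  57  59  60  63  69 108 175 216 217 217 216 216 216 216] [208 208 106 106 102  40  38  40  37  35]
```

Emit:
{"method": "servo_tool", "body": {"increments": [[[0.001,0.001,-0.05],[0,0,0],-1],[[0.001,0.001,-0.08],[0,0,0],-1],[[0.001,0.001,-0.098],[0,0,0],-1],[[0.001,0.001,-0.098],[0,0,0],-1],[[0.001,0.001,-0.098],[0,0,0],1],[[0.001,0.001,-0.098],[0,0,0],1],[[0.001,0.001,-0.098],[0,0,0],1],[[0.001,0.001,-0.098],[0,0,0],1],[[0.001,0.001,-0.098],[0,0,0],1],[[0.001,0.001,-0.098],[0,0,0],1]], "newtons": 40}}

```text
time_s: 2.7
tcp_pos: [0.4616, -0.3152, 0.0238]
orientation: [3.063, 0.685, 0.003]
ft_force: [-0.8, 0.1, 7.0]
width: 0.0543
grasp_force: 44.2
```

Emit:
{"method": "servo_tool", "body": {"increments": [[[0,0,0.03],[0,0,0],1],[[0,0,0.08],[0,0,0],1],[[0,0,0.14],[0,0,0],1],[[0.132,0.439,0.158],[0,0,-0.324],1],[[0.132,0.439,0.158],[0,0,-0.324],1],[[0.132,0.439,0.158],[0,0,-0.324],1],[[0.132,0.439,0.158],[0,0,-0.324],1],[[0.132,0.439,0.158],[0,0,-0.324],1],[[0.132,0.439,0.158],[0,0,-0.324],1],[[0.132,0.439,0.158],[0,0,-0.324],1],[[0.132,0.439,0.158],[0,0,-0.324],1],[[0.132,0.439,0.158],[0,0,-0.324],1],[[0.132,0.439,0.12],[0,0,-0.324],1],[[0.132,0.439,0.12],[0,0,-0.324],1]]}}

```text
time_s: 4.45
tcp_pos: [0.5882, 0.1227, 0.1383]
orientation: [3.111, 0.433, -0.016]
ft_force: [-0.6, -0.2, -2.0]
width: 0.0547
grasp_force: 43.5
```

```bash
python3 - <<'E'
from h import *
st(); a=snap('wrist','w2.png'); b=snap('scene','s2.png'); c=snap('top','t2.png')
for n,s in zip('wst',(a,b,c)): np.savez('/tmp/2'+n,**s)
crop=lambda s,x,y:cv2.resize(s['img'][y:y+120,x:x+160,::-1],(400,300))
cv2.imwrite('pics/m2.png',np.vstack([np.hstack([crop(b,300,140),crop(c,200,160)]),np.hstack([cv2.resize(a['img'][:,:,::-1],(400,300)),np.zeros((300,400,3),np.uint8)])]))
E
```

```text
t 4.45 tcp [0.5882 0.1227 0.1383] yaw 0.2763 tilt [-0.0098 -0.002 ] F [-0.6 -0.2 -2. ] M [0.06 0.1  0.01] w 0.05473744615047479 g 43.49690079689026 q6 1.428
```

View pics/m2.png

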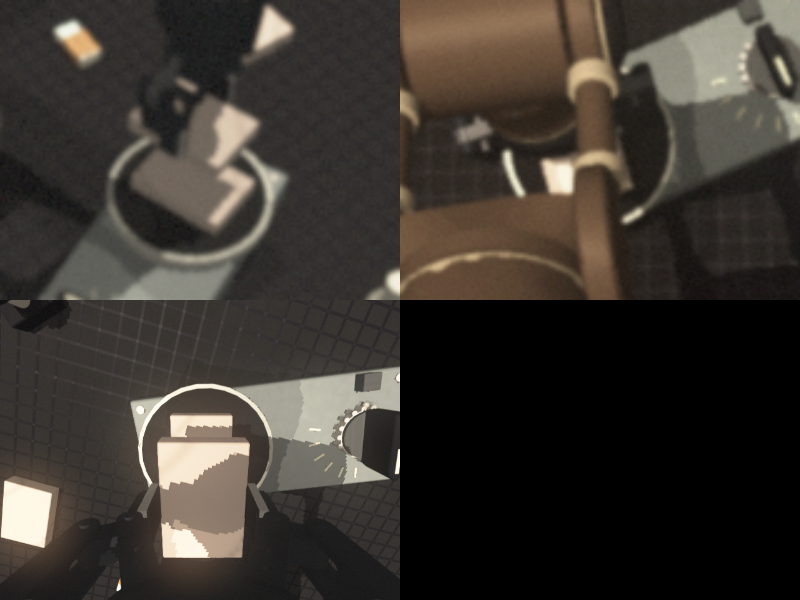

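Top left (scene) and bottom (wrist) show the blank held level above the base. In the wrist view its top face runs from about (255,715/1.6) at the far edge to the near edge, and the far end of the base shows behind it. The top camera is blocked by the arm. I'll zoom the wrist view.

```bash
python3 - <<'E'
from h import *
st(); s=snap('wrist'); np.savez('/tmp/3w',**s); st()
cv2.imwrite('pics/z3.png',cv2.resize(s['img'][170:420,200:460,::-1],None,fx=2.4,fy=2.4,interpolation=cv2.INTER_CUBIC))
E
```

```text
t 4.6 tcp [0.5927 0.1237 0.1427] yaw 0.2763 tilt [ 0.0006 -0.0002] F [ 0.  -0.2 -1.2] M [ 0.01 -0.   -0.01] w 0.05502455925415218 g 43.524518609046936 q6 1.429
t 4.65 tcp [0.5933 0.124  0.1434] yaw 0.2765 tilt [0.0021 0.0001] F [ 0.1  0.1 -1.9] M [ 0.02 -0.04 -0.03] w 0.05458295538558844 g 43.52897822856903 q6 1.429
```

View pics/z3.png

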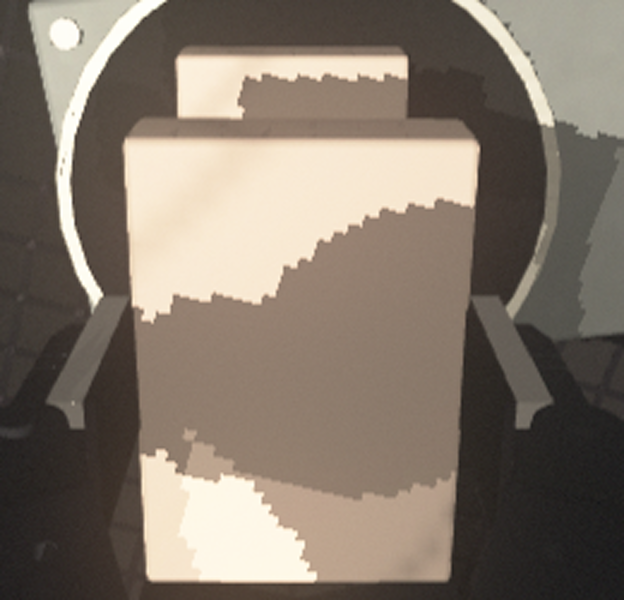

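The zoom shows the held top face with corners at about (125,139), (478,149), (450,581) and (147,581), and the far edge of the base from (177,57) to (407,56).

```bash
python3 - <<'E'
from h import *
s=dict(np.load('/tmp/3w.npz')); z=lambda p:np.array(p)/2.4+[200,170]
tcp=np.array([.593,.1239])
for h in(.135,.138,.141):
    P=ray(s,z([(125,139),(478,148),(450,581),(147,581)]),h)[:,:2]
    print(h,P.mean(0).round(4),'off',(P.mean(0)-tcp).round(4),cv2.minAreaRect(P.astype(np.float32)))
B=ray(s,z([(177,57),(407,56)]),.063)[:,:2]; d=B[1]-B[0]; n=np.array([-d[1],d[0]])/np.hypot(*d)
print(B,np.hypot(*d),'yaw',np.arctan2(n[1],n[0]),'centre',B.mean(0)-.042*n)
W=world(s); f=lambda p:W[tuple(z(p)[::-1].astype(int))].round(4)
print(f((300,180)),f((300,540)),f((160,300)),f((440,300)),f((300,70)))
E
```

```text
0.135 [0.5898 0.1232] off [-0.0032 -0.0007] ((0.5899617671966553, 0.12309972941875458), (0.08415893465280533, 0.055928777903318405), 15.297612190246582)
0.138 [0.5915 0.1237] off [-0.0015 -0.0002] ((0.591636598110199, 0.12358728051185608), (0.08222286403179169, 0.054642193019390106), 15.297622680664062)
0.141 [0.5932 0.1242] off [0.0002 0.0003] ((0.593311607837677, 0.12407481670379639), (0.0802869200706482, 0.0533556267619133), 15.297612190246582)
[[0.6242038  0.16302463]
 [0.63926422 0.11081732]] 0.05433617279233554 yaw 0.28084855979510215 centre [0.59137954 0.12527979]
[0.6249 0.1332 0.1374] [0.5588 0.1144 0.1355] [0.5985 0.1498 0.1365] [0.611  0.1055 0.1363] [0.6289 0.1342 0.061 ]
```

Emit:
{"method": "servo_tool", "body": {"increments": [[[0.001,0.0005,-0.03],[0,0,0.016],1],[[0.001,0.0005,-0.045],[0,0,0.016],1],[[0.001,0.0005,-0.05],[0,0,0.016],1],[[0.001,0.0005,-0.05],[0,0,0.016],1],[[0.001,0.0005,-0.05],[0,0,0.016],1]]}}

```text
time_s: 5.28
tcp_pos: [0.5942, 0.1255, 0.093]
orientation: [3.11, 0.447, 0.003]
ft_force: [0.3, -0.1, -0.9]
width: 0.0546
grasp_force: 43.5
```

```bash
python3 - <<'E'
from h import *
st(); s=snap('wrist'); np.savez('/tmp/4w',**s)
W=world(s); h=W[...,2]
print('held z',[W[v,u].round(4) for u,v in((325,260),(325,380))])
cv2.imwrite('pics/z4.png',cv2.resize(s['img'][150:420,200:460,::-1],None,fx=2.2,fy=2.2,interpolation=cv2.INTER_CUBIC))
E
```

```text
t 5.275 tcp [0.5942 0.1255 0.093 ] yaw 0.2858 tilt [0.0019 0.0003] F [ 0.3 -0.1 -0.9] M [-0.05 -0.02  0.  ] w 0.05463596483916576 g 43.516754508018494 q6 1.422
held z [array([0.6201, 0.1335, 0.0862]), array([0.5677, 0.118 , 0.0856])]
```

View pics/z4.png

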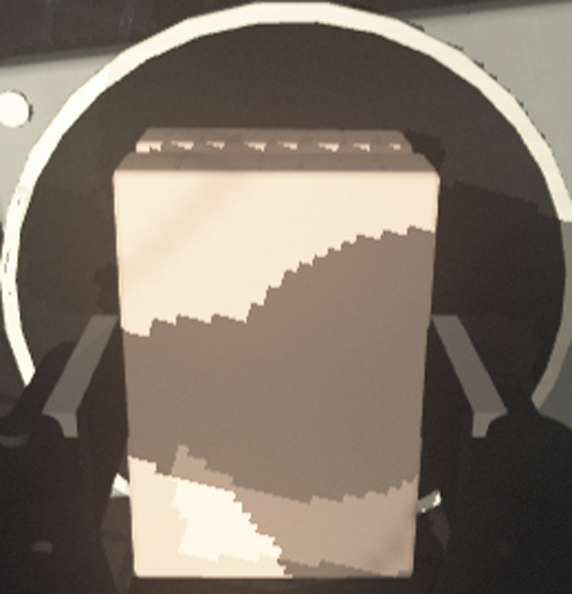

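In the zoom the held far edge runs from (114,171) to (438,172) and the near edge from (134,577) to (413,577). The base far edge behind it runs from (138,142) to (409,142).

```bash
python3 - <<'E'
from h import *
s=dict(np.load('/tmp/4w.npz')); z=lambda p:np.array(p)/2.2+[200,150]
P=ray(s,z([(114,171),(438,172),(413,577),(134,577)]),.086)[:,:2]
def edge(B):
    d=B[1]-B[0]; n=np.array([-d[1],d[0]])/np.hypot(*d); return np.hypot(*d),np.arctan2(n[1],n[0]),B.mean(0)-.042*n
print(P.mean(0),cv2.minAreaRect(P.astype(np.float32)),edge(P[:2]))
print(edge(ray(s,z([(138,142),(409,142)]),.063)[:,:2]))
E
```

```text
[0.59206842 0.12528071] ((0.5920506715774536, 0.12547115981578827), (0.08377911150455475, 0.05584234371781349), 16.352397918701172) (np.float64(0.05502771315814449), np.float64(0.282742350611356), array([0.59194884, 0.12516643]))
(np.float64(0.05359396249124884), np.float64(0.28595740695614513), array([0.59200214, 0.1254775 ]))
```

Emit:
{"method": "servo_tool", "body": {"increments": [[[0,0,-0.003],[0,0,0],1],[[0,0,-0.005],[0,0,0],1],[[0,0,-0.007],[0,0,0],1],[[0,0,-0.007],[0,0,0],1]]}}

```text
time_s: 5.82
tcp_pos: [0.5931, 0.1254, 0.0847]
orientation: [-3.11, -0.447, 0.001]
ft_force: [-0.1, 0.1, -1.3]
width: 0.0547
grasp_force: 43.5
```

Emit:
{"method": "servo_tool", "body": {"increments": [[[0,0,-0.001],[0,0,0],1],[[0,0,-0.001],[0,0,0],1]]}}

```text
time_s: 6.08
tcp_pos: [0.5934, 0.1254, 0.084]
orientation: [-3.11, -0.447, -0.0]
ft_force: [0.7, -0.6, -1.6]
width: 0.0552
grasp_force: 43.6
```

Emit:
{"method": "servo_tool", "body": {"increments": [[[0,0,-0.001],[0,0,0],1],[[0,0,-0.001],[0,0,0],1]]}}

```text
time_s: 6.32
tcp_pos: [0.5935, 0.1254, 0.0839]
orientation: [3.109, 0.448, 0.0]
ft_force: [-2.5, -0.1, 5.3]
width: 0.0549
grasp_force: 44.3
```

Emit:
{"method": "servo_tool", "body": {"increments": [[[0,0,0.0005],[0,0,0],-1],[[0,0,0.0005],[0,0,0],-1],[[0,0,0.0005],[0,0,0],-1],[[0,0,0.0005],[0,0,0],-1],[[0,0,0.03],[0,0,0],-1],[[0,0,0.07],[0,0,0],-1],[[0,0,0.12],[0,0,0],-1]], "newtons": 40}}

```text
time_s: 7.2
tcp_pos: [0.5923, 0.1253, 0.2028]
orientation: [-3.11, -0.447, 0.005]
ft_force: [0.8, -0.7, -0.1]
width: 0.0854
grasp_force: 0.0
```

```bash
python3 - <<'E'
from h import *
st(); s=snap('wrist'); np.savez('/tmp/5w',**s); W=world(s)
cv2.imwrite('pics/w5.png',s['img'][:,:,::-1])
s=snap('scene'); np.savez('/tmp/5s',**s)
E
```

```text
t 7.2 tcp [0.5923 0.1253 0.2028] yaw 0.2857 tilt [-0.0029 -0.0004] F [ 0.8 -0.7 -0.1] M [ 0.01 -0.04  0.05] w 0.08538185610064922 g 0.0 q6 1.422
```

View pics/w5.png

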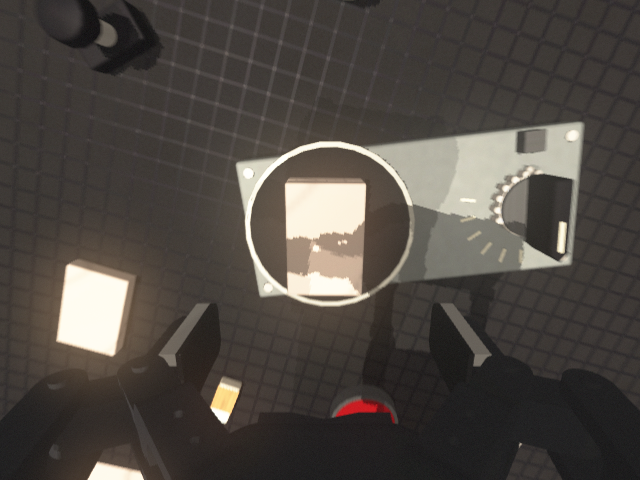

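The wrist view shows the first blank flush on the base, with its top face from (286,184) to (363,296). The second loose blank is at about (95,305).

Emit:
{"method": "servo_tool", "body": {"increments": [[[-0.1485,0.187,0],[0,0,-0.632],-1],[[-0.1485,0.187,0],[0,0,-0.632],-1],[[-0.1485,0.187,0],[0,0,-0.632],-1],[[-0.1485,0.187,-0.04],[0,0,-0.632],-1],[[-0.1485,0.187,-0.084],[0,0,-0.632],-1],[[-0.1485,0.187,-0.084],[0,0,-0.632],-1],[[-0.1485,0.187,-0.084],[0,0,-0.632],-1],[[-0.1485,0.187,-0.084],[0,0,-0.632],-1]]}}

```text
time_s: 8.3
tcp_pos: [0.447, 0.3128, 0.1212]
orientation: [-3.139, 0.049, -0.006]
ft_force: [0.1, 0.7, 0.6]
width: 0.0856
grasp_force: 0.0
```

```bash
python3 - <<'E'
from h import *
st(); s=snap('wrist'); np.savez('/tmp/6w',**s)
cv2.imwrite('pics/w6.png',s['img'][:,:,::-1])
q=dict(np.load('/tmp/5w.npz')); P=ray(q,[(286,184),(365,184),(363,296),(288,296)],.079)[:,:2]
print('pile',P.mean(0),cv2.minAreaRect(P.astype(np.float32)))
t=snap('top'); np.savez('/tmp/6t',**t); print('top',stone(t,(273,217),.079,30))
E
```

```text
t 8.3 tcp [0.447  0.3128 0.1212] yaw -0.0315 tilt [0.0038 0.0022] F [0.1 0.7 0.6] M [ 0.05 -0.03 -0.01] w 0.0856161703894803 g 0.0 q6 2.133
pile [0.59086465 0.12456211] ((0.5908757448196411, 0.12452555447816849), (0.08396594971418381, 0.05645192414522171), 16.38850212097168)
top [0.5915 0.1242 0.2776 0.084  0.056 ]
```

View pics/w6.png

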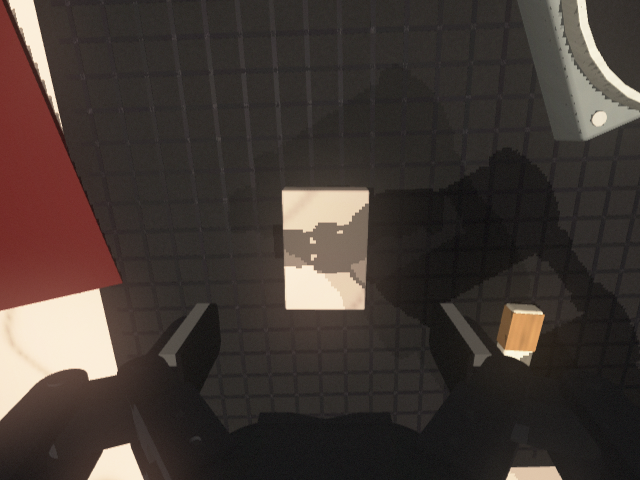

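The pile measures flush from the top camera, within 0.5 mm. In this view the second blank's corners are about (283,189), (368,190), (365,309) and (286,309).

```bash
python3 - <<'E'
from h import *
st(); s=dict(np.load('/tmp/6w.npz')); P=ray(s,[(283,189),(368,190),(365,309),(286,309)],.019)[:,:2]
print(P.mean(0),cv2.minAreaRect(P.astype(np.float32)))
E
```

```text
t 8.4 tcp [0.4466 0.3126 0.1209] yaw -0.0315 tilt [0.0031 0.0018] F [ 0.6 -0.   0.1] M [-0.   -0.05 -0.04] w 0.08503315150784137 g 0.0 q6 2.133
[0.44595221 0.3127997 ] ((0.44586893916130066, 0.31245145201683044), (0.0548027828335762, 0.08319240063428879), 87.7679443359375)
```

Emit:
{"method": "servo_tool", "body": {"increments": [[[0.0015,0,-0.05],[0,0,-0.01],-1],[[0.0015,0,-0.08],[0,0,-0.01],-1],[[0.0015,0,-0.098],[0,0,-0.01],-1],[[0.0015,0,-0.098],[0,0,-0.01],-1],[[0.0015,0,-0.098],[0,0,-0.01],1],[[0.0015,0,-0.098],[0,0,-0.01],1],[[0.0015,0,-0.098],[0,0,-0.01],1],[[0.0015,0,-0.098],[0,0,-0.01],1],[[0.0015,0,-0.098],[0,0,-0.01],1],[[0.0015,0,-0.098],[0,0,-0.01],1]], "newtons": 40}}

```text
time_s: 9.65
tcp_pos: [0.4478, 0.3133, 0.0228]
orientation: [-3.139, 0.055, -0.005]
ft_force: [-0.2, -0.7, 7.0]
width: 0.055
grasp_force: 44.2
```

Emit:
{"method": "servo_tool", "body": {"increments": [[[0,0,0.03],[0,0,0],1],[[0,0,0.08],[0,0,0],1],[[0,0,0.14],[0,0,0],1],[[0.147,-0.1875,0.16],[0,0,0.644],1],[[0.147,-0.1875,0.16],[0,0,0.644],1],[[0.147,-0.1875,0.16],[0,0,0.644],1],[[0.147,-0.1875,0.16],[0,0,0.644],1],[[0.147,-0.1875,0.16],[0,0,0.644],1],[[0.147,-0.1875,0.13],[0,0,0.644],1],[[0.147,-0.1875,0.1],[0,0,0.644],1],[[0.147,-0.1875,0.09],[0,0,0.644],1],[[0.147,-0.1875,0.09],[0,0,0.644],1],[[0.147,-0.1875,0.09],[0,0,0.644],1]]}}

```text
time_s: 11.28
tcp_pos: [0.5942, 0.1254, 0.1123]
orientation: [-3.109, -0.45, -0.004]
ft_force: [0.2, -0.3, -1.3]
width: 0.0546
grasp_force: 43.5
```

```bash
python3 - <<'E'
from h import *
st(); s=snap('wrist'); np.savez('/tmp/7w',**s)
W=world(s)
print('held z',[W[v,u].round(4) for u,v in((325,260),(325,380))])
cv2.imwrite('pics/z7.png',cv2.resize(s['img'][150:420,200:460,::-1],None,fx=2.2,fy=2.2,interpolation=cv2.INTER_CUBIC))
E
```

```text
t 11.275 tcp [0.5942 0.1254 0.1123] yaw 0.2873 tilt [0.0023 0.0004] F [ 0.2 -0.3 -1.3] M [ 0.   -0.   -0.03] w 0.054640860853063994 g 43.459691405296326 q6 1.42
held z [array([0.6208, 0.1336, 0.1074]), array([0.5689, 0.1182, 0.1064])]
```

View pics/z7.png

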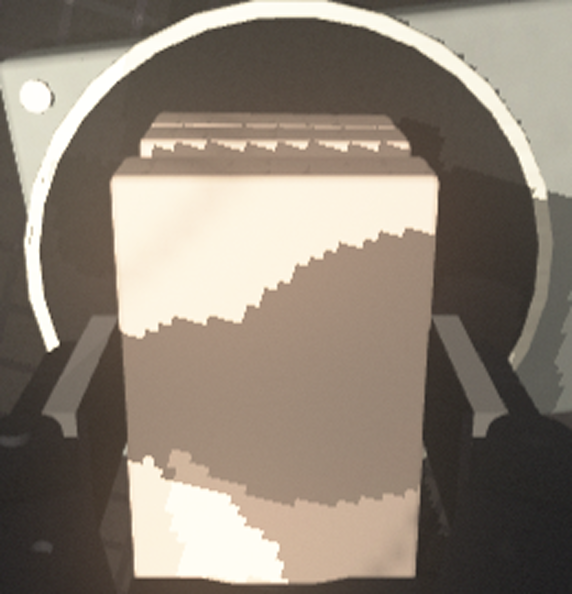

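The held far edge runs from (111,176) to (438,177) and the near edge from (135,577) to (415,577). The middle blank's far edge runs from (140,141) to (411,141).

```bash
python3 - <<'E'
from h import *
s=dict(np.load('/tmp/7w.npz')); z=lambda p:np.array(p)/2.2+[200,150]
def edge(B):
    d=B[1]-B[0]; n=np.array([-d[1],d[0]])/np.hypot(*d); return np.hypot(*d),np.arctan2(n[1],n[0]),B.mean(0)-.042*n
P=ray(s,z([(111,176),(438,177),(415,577),(135,577)]),.1065)[:,:2]
print(P.mean(0),cv2.minAreaRect(P.astype(np.float32)),edge(P[:2]))
print(edge(ray(s,z([(140,142),(411,142)]),.079)[:,:2]))
E
```

```text
[0.5923901  0.12522303] ((0.592447817325592, 0.1251412034034729), (0.08213333040475845, 0.05553113669157028), 16.426727294921875) (np.float64(0.05515210856139062), np.float64(0.28421343780680874), array([0.59140371, 0.12513996]))
(np.float64(0.05477320525213142), np.float64(0.28741036676415344), array([0.59151667, 0.12477866]))
```

Emit:
{"method": "servo_tool", "body": {"increments": [[[-0.0005,0,-0.004],[0,0,0],1],[[-0.0005,0,-0.008],[0,0,0],1],[[-0.0005,0,-0.0105],[0,0,0],1],[[-0.0005,0,-0.0105],[0,0,0],1]]}}

```text
time_s: 11.82
tcp_pos: [0.5925, 0.1248, 0.1]
orientation: [3.109, 0.449, -0.001]
ft_force: [-0.2, 0.5, -1.8]
width: 0.0544
grasp_force: 43.5
```

Emit:
{"method": "servo_tool", "body": {"increments": [[[0,0,-0.001],[0,0,0],1],[[0,0,-0.001],[0,0,0],1]]}}

```text
time_s: 12.08
tcp_pos: [0.5929, 0.1249, 0.0995]
orientation: [-3.109, -0.449, 0.0]
ft_force: [0.1, 0.2, -1.6]
width: 0.0554
grasp_force: 43.5
```

Emit:
{"method": "servo_tool", "body": {"increments": [[[0,0,-0.001],[0,0,0],1],[[0,0,-0.001],[0,0,0],1]]}}

```text
time_s: 12.32
tcp_pos: [0.593, 0.1249, 0.0988]
orientation: [3.109, 0.449, 0.001]
ft_force: [-0.3, 0.2, 0.3]
width: 0.0548
grasp_force: 43.7
```

Emit:
{"method": "servo_tool", "body": {"increments": [[[0,0,-0.0005],[0,0,0],1],[[0,0,-0.0005],[0,0,0],1]]}}

```text
time_s: 12.58
tcp_pos: [0.593, 0.125, 0.0988]
orientation: [-3.109, -0.449, -0.001]
ft_force: [-2.7, -1.0, 5.4]
width: 0.0547
grasp_force: 44.3
```

Emit:
{"method": "servo_tool", "body": {"increments": [[[0,0,0.0005],[0,0,0],-1],[[0,0,0.0005],[0,0,0],-1],[[0,0,0.0005],[0,0,0],-1],[[0,0,0.0005],[0,0,0],-1],[[0,0,0.03],[0,0,0],-1],[[0,0,0.06],[0,0,0],-1],[[0,0,0.09],[0,0,0],-1],[[0.061,-0.1525,0.09],[0,0,0.224],-1],[[0.061,-0.1525,0.09],[0,0,0.224],-1],[[0.061,-0.1525,0.09],[0,0,0.224],-1],[[0.061,-0.1525,0.09],[0,0,0.224],-1],[[0.061,-0.1525,0.09],[0,0,0.224],-1],[[0.061,-0.1525,0.09],[0,0,0.224],-1]]}}

```text
time_s: 14.2
tcp_pos: [0.6533, -0.0262, 0.1877]
orientation: [-3.078, -0.624, 0.001]
ft_force: [0.3, -0.5, 0.4]
width: 0.0854
grasp_force: 0.0
```

```bash
python3 - <<'E'
from h import *
st(); s=snap('wrist'); np.savez('/tmp/8w',**s); W=world(s)
k=(W[...,2]>.078)&(W[...,2]<.092)&(abs(W[...,0]-.6535)<.04)&(abs(W[...,1]+.027)<.04)
K=W[k]; print(len(K),np.median(K[:,2]),cv2.minAreaRect(K[:,:2].astype(np.float32)))
p=(W[...,2]>.088)&(W[...,2]<.1)&(abs(W[...,0]-.59)<.06)&(abs(W[...,1]-.125)<.06)
K=W[p]; print(len(K),np.median(K[:,2]) if len(K) else 0,cv2.minAreaRect(K[:,:2].astype(np.float32)) if len(K) else 0)
t=snap('top'); np.savez('/tmp/8t',**t)
sc=snap('scene'); np.savez('/tmp/8s',**sc)
a=cv2.resize(t['img'][160:280,200:400,::-1],(400,240)); b=cv2.resize(sc['img'][150:300,270:470,::-1],(400,300))
w=s['img'][:,:,::-1]; cv2.imwrite('pics/m8.png',np.hstack([cv2.resize(w,(400,300)),b]))
try: print(stone(t,(273,216),.095,28))
except Exception as e: print(e)
E
```

```text
t 14.2 tcp [ 0.6533 -0.0262  0.1877] yaw 0.4003 tilt [-0.0008  0.0005] F [ 0.3 -0.5  0.4] M [-0.02  0.05 -0.04] w 0.08543559279720396 g 0.0 q6 1.064
1564 0.08349916782827004 ((0.6536567807197571, -0.026246489956974983), (0.05780200660228729, 0.012661917135119438), 23.50685691833496)
11561 0.0934479960212471 ((0.5910840034484863, 0.12439876794815063), (0.08460350334644318, 0.057917118072509766), 16.360618591308594)
[0.5906 0.1234 0.2865 0.0838 0.0559]
```

View pics/m8.png

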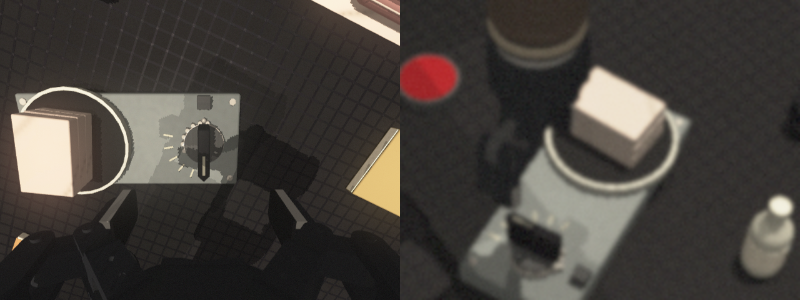

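The wrist view shows the pile flush and the bar at (204,150), square to the open fingers. The scene view shows a neat pile of three. I'll check the knob axis quickly from its flange.

```bash
python3 - <<'E'
from h import *
for n in '8w','top':
    s=dict(np.load(f'/tmp/{n}.npz')); W=world(s)
    z=W[...,2]
    k=(z>.041)&(z<.053)&(np.hypot(W[...,0]-.6537,W[...,1]+.0265)<.036)
    P=W[k][:,:2].astype(np.float32); print(n,len(P),cv2.minEnclosingCircle(P),np.median(W[k][:,2]))
    k=(z>.077)&(z<.092)&(np.hypot(W[...,0]-.6537,W[...,1]+.0265)<.04)
    P=W[k]; e=np.array([np.cos(.405),np.sin(.405)]); a=(P[:,:2]-[.6537,-.0263])@e
    b=(P[:,:2]-[.6537,-.0263])@[-e[1],e[0]]
    for l,h in((-.035,-.02),(-.02,0),(0,.02),(.02,.035)):
        m=(a>l)&(a<h); print(l,m.sum(),b[m].min().round(4),b[m].max().round(4)) if m.any() else 0
    print(a.min(),a.max())
E
```

```text
8w 2246 ((0.6585454344749451, -0.02270384505391121), 0.027944643050432205) 0.04746985373538275
-0.035 166 -0.0064 0.0061
-0.02 531 -0.0063 0.006
0 578 -0.0062 0.0064
0.02 291 -0.0061 0.0063
-0.02891910114197558 0.028884734071673687
top 310 ((0.6529114246368408, -0.02469785138964653), 0.028468936681747437) 0.047254313594310884
-0.035 28 -0.0068 0.0053
-0.02 72 -0.0073 0.0053
0 71 -0.0076 0.0055
0.02 29 -0.0077 0.0051
-0.029662142632156437 0.028355130675875858
```

```bash
python3 - <<'E'
from h import *
for n in 'top','5w':
    s=dict(np.load(f'/tmp/{n}.npz')); W=world(s); z=W[...,2]; hsv=cv2.cvtColor(s['img'],cv2.COLOR_RGB2HSV)
    r=np.hypot(W[...,0]-.5915,W[...,1]-.1205)
    m=((r>.056)&(r<.08)&(z>.036)&(z<.056)&(hsv[...,2]>165)&(hsv[...,1]<60))
    v,u=np.nonzero(m); P=ray(s,np.c_[u,v],.047)[:,:2]
    e=np.array([np.cos(.405),np.sin(.405)])
    (x,y),(a,b),t=cv2.fitEllipse(P.astype(np.float32)); c=np.array([x,y])
    C=cv2.minEnclosingCircle(P.astype(np.float32))
    for cc in c,np.array(C[0]): print(n,len(P),cc,a,b,C[1],'knob est',cc+.16*np.array([e[1],-e[0]]),'along e',(cc-[.6537,-.0263])@e)
E
```

```text
top 483 [0.59333259 0.12068547] 0.13073429465293884 0.13166570663452148 0.07583923637866974 knob est [ 0.65637559 -0.02637091] along e 0.0024312014355768463
top 483 [0.58630538 0.11652945] 0.13073429465293884 0.13166570663452148 0.07583923637866974 knob est [ 0.64934838 -0.03052693] along e -0.005665074157086836
5w 2082 [0.59449875 0.12204091] 0.129922017455101 0.13142894208431244 0.06736426800489426 knob est [ 0.65754176 -0.02501548] along e 0.004037091993844381
5w 2082 [0.59460026 0.12226299] 0.129922017455101 0.13142894208431244 0.06736426800489426 knob est [ 0.65764326 -0.02479339] along e 0.004217893461949396
```

Emit:
{"method": "servo_tool", "body": {"increments": [[[0.003,0.0015,-0.05],[0,0,0.01],-1],[[0.003,0.0015,-0.09],[0,0,0.01],-1],[[0.003,0.0015,-0.118],[0,0,0.01],-1],[[0.003,0.0015,-0.118],[0,0,0.01],-1],[[0.003,0.0015,-0.118],[0,0,0.01],-1]], "newtons": 80}}

```text
time_s: 14.98
tcp_pos: [0.6578, -0.0258, 0.0713]
orientation: [3.077, 0.631, 0.003]
ft_force: [-0.1, 1.0, 0.4]
width: 0.0855
grasp_force: 0.0
```

Emit:
{"method": "servo_tool", "body": {"increments": [[[0,0,0],[0,0,0],1],[[0,0,0],[0,0,0],1],[[0,0,0],[0,0,0],1],[[0,0,0],[0,0,0],1],[[0,0,0],[0,0,0],1],[[0,0,0],[0,0,0],1],[[0,0,0],[0,0,0],1],[[0,0,0],[0,0,0],1],[[0,0,0],[0,0,0],1]], "newtons": 80}}

```text
time_s: 16.1
tcp_pos: [0.6567, -0.0256, 0.0705]
orientation: [-3.077, -0.629, 0.0]
ft_force: [-2.7, 2.5, 5.2]
width: 0.0123
grasp_force: 79.1
```

```bash
python3 -c "
from h import *
st()"
```

```text
t 16.1 tcp [ 0.6567 -0.0256  0.0705] yaw 0.4033 tilt [-0.0004  0.0008] F [-2.7  2.5  5.2] M [ 0.37  0.33 -0.2 ] w 0.012292456814329786 g 79.08886671066284 q6 1.061
```

Emit:
{"method": "servo_tool", "body": {"increments": [[[0,0,0],[0,0,-0.08],1],[[0,0,0],[0,0,-0.16],1],[[0,0,0],[0,0,-0.24],1],[[0,0,0],[0,0,-0.32],1],[[0,0,0],[0,0,-0.4],1],[[0,0,0],[0,0,-0.48],1],[[0,0,0],[0,0,-0.56],1],[[0,0,0],[0,0,-0.64],1],[[0,0,0],[0,0,-0.7],1],[[0,0,0],[0,0,-0.7],1]]}}

```text
time_s: 17.35
tcp_pos: [0.6568, -0.0258, 0.0705]
orientation: [3.14, 0.086, -0.001]
ft_force: [-2.7, 2.3, 5.3]
width: 0.012
grasp_force: 79.0
```

```bash
cat >> h.py <<'E'
def bar(n='scene'):
    "bar yaw and pile pose seen"
    t=snap('scene'); W=world(t); return t,W
E
python3 -c "
from h import *
st(); t,W=bar(); np.savez('/tmp/9s',**t)
t=snap('top'); print(stone(t,(273,216),.095,28))"
```

```text
t 17.35 tcp [ 0.6568 -0.0258  0.0705] yaw 0.0548 tilt [-0.0003 -0.    ] F [-2.7  2.3  5.3] M [0.29 0.39 0.14] w 0.012043682508735939 g 78.95343661308289 q6 1.41
[ 0.5917  0.1242 -0.056   0.0838  0.0557]
```

Emit:
{"method": "servo_tool", "body": {"increments": [[[0,0,0],[0,0,-0.08],1],[[0,0,0],[0,0,-0.16],1],[[0,0,0],[0,0,-0.24],1],[[0,0,0],[0,0,-0.32],1],[[0,0,0],[0,0,-0.4],1],[[0,0,0],[0,0,-0.48],1],[[0,0,0],[0,0,-0.56],1],[[0,0,0],[0,0,-0.64],1],[[0,0,0],[0,0,-0.7],1],[[0,0,0],[0,0,-0.7],1]]}}

```text
time_s: 18.7
tcp_pos: [0.6568, -0.0261, 0.0705]
orientation: [3.107, -0.462, -0.001]
ft_force: [-2.7, 1.9, 4.2]
width: 0.012
grasp_force: 79.0
```

```bash
python3 -c "
from h import *
st()
t=snap('top'); print(stone(t,(273,216),.095,28))"
```

```text
t 18.7 tcp [ 0.6568 -0.0261  0.0705] yaw -0.295 tilt [-0.0004 -0.0004] F [-2.7  1.9  4.2] M [0.17 0.42 0.09] w 0.0120292949176533 g 78.97627472877502 q6 1.76
[ 0.593   0.1248 -0.4085  0.084   0.0559]
```

Emit:
{"method": "servo_tool", "body": {"increments": [[[0,0,0],[0,0,-0.08],1],[[0,0,0],[0,0,-0.16],1],[[0,0,0],[0,0,-0.24],1],[[0,0,0],[0,0,-0.32],1],[[0,0,0],[0,0,-0.4],1],[[0,0,0],[0,0,-0.48],1],[[0,0,0],[0,0,-0.56],1],[[0,0,0],[0,0,-0.64],1],[[0,0,0],[0,0,-0.7],1],[[0,0,0],[0,0,-0.7],1]]}}

```text
time_s: 20.0
tcp_pos: [0.6566, -0.0263, 0.0705]
orientation: [2.979, -0.995, -0.001]
ft_force: [-2.2, 0.5, 5.7]
width: 0.0119
grasp_force: 79.0
```

```bash
python3 -c "
from h import *
st()
t=snap('top'); np.savez('/tmp/10t',**t); print(stone(t,(273,216),.095,28))
s=snap('wrist'); np.savez('/tmp/10w',**s); W=world(s)
p=(W[...,2]>.088)&(W[...,2]<.1)&(abs(W[...,0]-.59)<.06)&(abs(W[...,1]-.125)<.06)
K=W[p]; print(len(K),cv2.minAreaRect(K[:,:2].astype(np.float32)) if len(K) else 0)
sc=snap('scene')
a=cv2.resize(t['img'][150:270,220:400,::-1],(390,260)); b=cv2.resize(sc['img'][150:300,270:470,::-1],(390,260))
cv2.imwrite('pics/m10.png',np.vstack([np.hstack([a,b]),np.hstack([cv2.resize(s['img'][:,:,::-1],(390,290)),np.zeros((290,390,3),np.uint8)])]))"
```

```text
t 20.0 tcp [ 0.6566 -0.0263  0.0705] yaw -0.6449 tilt [-0.0007 -0.0007] F [-2.2  0.5  5.7] M [0.12 0.45 0.13] w 0.01192074945792345 g 78.99424910545349 q6 2.11
[ 0.5944  0.1248 -0.76    0.0837  0.056 ]
0 0
```

View pics/m10.png

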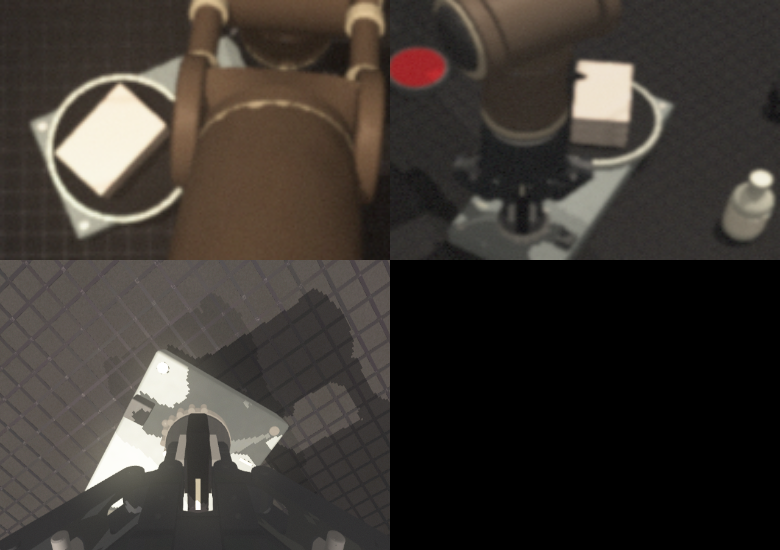

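The pile still looks square and has turned about 1.04 rad, and the bar is gripped at the third stop. I'll hold briefly and hand in.

Emit:
{"method": "servo_tool", "body": {"increments": [[[0,0,0],[0,0,-0.01],1],[[0,0,0],[0,0,-0.01],1],[[0,0,0],[0,0,-0.01],1],[[0,0,0],[0,0,-0.01],1],[[0,0,0],[0,0,-0.01],1]]}}

```text
time_s: 20.78
tcp_pos: [0.6566, -0.0263, 0.0705]
orientation: [2.976, -1.002, -0.001]
ft_force: [-2.9, 0.7, 5.7]
width: 0.0121
grasp_force: 79.0
```

```bash
python3 -c "
from h import *
st(); print(env.close_job())"
```

```text
t 20.775 tcp [ 0.6566 -0.0263  0.0705] yaw -0.6496 tilt [-0.0008 -0.0007] F [-2.9  0.7  5.7] M [0.03 0.48 0.16] w 0.012114362550004497 g 78.99646997451782 q6 2.115
the job is handed in; nothing more can be done
None
```

I handed the job in at 20.8 s: both blanks are set flush on the base blank (about 1 mm off by camera), and the knob is still gripped at its third stop (about 1.05 rad, 79 N); no verdict came back.

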